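# Fish a dropped gauge plate out of the gap between concrete blocks

## Robot

A 6-joint arm with a two-finger parallel gripper is mounted at the origin on the work surface. World frame = base frame: x ahead of the robot, y to its left, z up, the work surface at z = 0. Lengths are in mm, angles in rad, forces in N, time in s.
With the tool pointing down it reaches from about 350 to 875 mm from the base axis. Payload 4.2 kg.
Tool frame: the origin (TCP) lies midway between the tips of the shut fingers; the grasp point (between the pads) lies 19 mm behind it; z points along the fingers, y is the line along which they close (so a half turn about z gives the same grasp; the last joint's range is limited). The gripper opens to 85 mm and grips with 20 to 120 N. Pads are 22 mm wide; open, the fingers measure 114 mm over their backs; the gripper's body (76 mm by 85 mm) begins 54 mm behind the grasp point. The pads swing forward as they close: fully open they stand 13 mm farther back than shut.
Start: joints at [-1.081, 0.385, 0.008, 0, -1.194, -0.259], TCP at [142.99, -608.402, 231.312] pointing down, gripper open.
Joint ranges: [-3.14, 3.14], [-1.21, 2.06], [-1.07, 1.41], [-3.16, 2.05], [-2.99, -0.16], [-3.1, 3.1]. Speed limits (rad/s): [2.79, 2.79, 3.14, 3.14, 3.14, 3.14].

## Interface

Orientations are given as a unit quaternion [x, y, z, w].
In Python, from bench import read_state, get_image, job_done gives the robot as it stands.
- The arm moves only by the tool servo_tool, never from a script. Its arguments are lists of equal length, an entry for each row: "rotation": the turn, a rotation vector about the world's x, y, z scaled (see below), a list of three; "slide": the shift along the world's x, y, z scaled (see below), a list of three; "grip": the opening, from -1 (shut) to 1 (fully open). In form: {"rotation": [[rx, ry, rz], ...], "slide": [[tx, ty, tz], ...], "grip": [grip, ...]}. A call has 1 to 8 rows; each row is the pose to reach, as a shift and turn from the pose commanded when the call began, turning the shorter way round; what a row does not reach only later rows make up. The controller multiplies each number of a shift by 0.2 m and each number of a turn by 360 degrees. A row lasts 1/8 s, in which the tool goes at most 62.5 mm and 10.7 degrees, less where a joint would pass 70% of its speed; a pose out of reach is approached as far as the arm can. A call with a number of a shift or a turn outside -1 to 1 is refused whole. A call with a gripper value outside its range is refused whole. The fingers move at their own pace and stop on an object; the grip force is fixed at half the most. Time passes only in rows, so rows that repeat a pose let the fingers close. It gives the time, the measured TCP pose, the force, the opening and the grip force at its end, in the units of the state.
- read_state(): the state, without advancing time (a new reading comes with each control period).
- get_image(name): name is "scene" or "side" or "wrist"; returns a dict with "image" (420x560x3 uint8, red, green, blue), "depth" (420x560 float32, mm along the optical axis (not along the pixel's ray), 0 where there is no reading), "camera_matrix" (3x3 intrinsics, pixels), "k1" (the pictures are not rectified: a ray, as slopes to the right and down, at radius r is drawn at 1 + k1 r^2 times it, then the intrinsics apply), "rvec" (rotation vector, rad) and "tvec" (3), from world to camera coordinates, as OpenCV has them; the wrist camera has in their place "hand_eye" (4x4, takes a point from camera to tool coordinates, whose origin is the TCP and whose axes are the flange's). Camera axes: x right, y down, z forward; pixel columns grow to the right and rows downward; lengths in mm; the calibration is good to about 2 mm. A picture is of the moment at which its call begins: read the wrist's pose just before it.
- job_done(): hands the job in; it is judged then, once.
The state is a dict: "clock": time; "joints": joint angles; "joint_vel": joint speeds; "joint_efforts": joint torques, N m; "position": TCP position; "ee_rot": TCP orientation; "contact_force": force on the tool from outside, world axes, zero at the start; "wrist_torque": the same for the moment, N m; "gripper_width": finger opening in mm; "grasp_force": force on a finger pad.
Only numpy, scipy, OpenCV 4.12 (cv2) and the standard library are available. Lean on these libraries where they do the work, as an engineer would, in place of code of your own. Each camera call takes 0.05 s, during which the arm holds its last target. There are 200 camera calls.

## Task

The yellow gauge plate has slid to the blind end of the narrow gap between the concrete blocks, under the clear cover. Take the bent rod from its stand, rest its rubber toe on top of the plate and draw the plate along the gap until it lies flat and wholly clear of the mouth, on the white board in front, then hang the rod back upright in its stand as you found it. The plate's ground faces mark easily: press on it only gently, never with more than 15 N, do not touch it with the fingers, don't lean on the blocks or the cover, and leave the other things on the bench alone.

Things in the scene. Friction and masses are not known exactly. Their poses are not given: they have to be found in the camera images.
- stack: Fixed grey concrete blocks, 80 high, with a straight gap 36 wide (y) between two side blocks, each 160 long (x) and 60 wide; a third block 60 x 156 closes the far end. Origin on the bench, centre of the gap's mouth; x runs along the gap from the mouth to the blind end (end wall at x = 150), z up. They stand on a fixed white melamine board.
- cover (a point): Middle of the near edge of the fixed clear plastic cover over the gap, on its underside (stack x = 115, z = 80). The cover is 6 thick, screw heads reach 90 above the bench, and it covers the gap from stack x = 115 to the end; from 0 to 115 the gap is open above.
- gap_end (a point): Foot of the gap's end wall, on the gap's centre line at bench level. The board is 34 wide in the gap: low at this end (top 3 above the bench, where the plate lies), it rises towards the mouth by a ramp 40 long to 11 above the bench. The foot of the ramp is somewhere from stack x = 42 to 93: not measured, different each time.
- mouth (a point): Centre of the gap's mouth at bench level (same as the stack's origin). In front of it the white board is flat, top 11 above the bench, 150 wide (y); its near edge is somewhere from stack x = -158 to -107. The plate slides easily on the board (friction about 0.35).
- plate: Yellow anodised metal gauge plate 50 x 28 x 8 (x, y, z), 70 to 140 g, at first flat at the blind end, its far edge 1 to 5 from the end wall, so nothing can hook behind it. Origin at the centre of its underside, x along its length. It follows the toe only while the toe is pressed on its top.
- rod: Bent steel rod, 160 g, rigid. Origin on the upright shank's axis, level with the toe's underside; z up along the shank, x towards the toe. From the toe a foot bar 8 thick runs at z = 24 back to the shank (8 thick), which rises to a flange 44 x 34 (x, y) at z = 92 to 97; above it is a square orange handle 24 x 24, z = 97 to 147. At first it hangs in the stand.
- rod_toe (a point): Lowest point of the rod's black rubber toe (14 in diameter, rounded underside, 20 high, grippy: friction about 0.9), at x = 50, y = 0, z = 0 of the rod
- rod_grip (a point): Centre of the rod's orange handle (rod z = 122), the place to grip it
- stand: Fixed blue stand with two level steel prongs, tops 112 above the bench, each 12 wide, along its x from -40 to 70 at y = +-17: a slot 22 wide, open at the +x end, a post at x = -40. The rod hangs with its origin over the stand's origin and 20 above the bench, foot towards the stand's +x, flange on both prongs; it goes out and in straight up and down. Origin on the bench, z up.
- sample: Concrete test cylinder, 100 in diameter, 200 high, origin at the centre of its underside; leave alone
- mould: Open black plastic mould, 80 in diameter, 120 high, origin at the centre of its underside; leave alone
- jar: Closed jar, 70 in diameter, 90 high, origin at the centre of its underside; leave alone
Not all that is in view belongs to the job. Of the things like the rod, leave any that is purple or red; of the rest the smaller one is meant.

How it is judged:
By the outcome, as a careful person would: the job done as asked, in the order asked, and still so for the second after the job is handed in, with the robot touching nothing.
It also fails if it takes over 72 s, if anything falls off the work surface, if the arm or the gripper's body presses on something with over 40 N, if the wrist force passes 120 N, or if a joint passes its speed limit or range.

## Working session

There is one attempt and no reset: what is moved stays moved. The work goes in short steps, Python scripts to look and compute and a tool call to move; the robot and the scene stay as the last step left them, time stands still between calls to the robot, and variables do not carry over. Pictures are saved under pics/ and viewed, at most 10 in all, crops included, and the job is handed in when it is done.

Besides the shell and the picture viewer there is one more tool, called after "Emit:" by a JSON object that holds its "name" and its "arguments", one argument or row to a line. servo_tool: Moves the arm, as the interface text tells. Shifts and turns lie within -1 to 1; 1 stands for 0.2 m of shift or 360 degrees of turn. Its arguments: {"type":"object","properties":{"rotation":{"type":"array","items":{"type":"array","items":{"type":"number","minimum":-1,"maximum":1}}},"slide":{"type":"array","items":{"type":"array","items":{"type":"number","minimum":-1,"maximum":1}}},"grip":{"type":"array","items":{"type":"number"}}},"required":["rotation","slide","grip"]}

```bash
mkdir -p pics; ls; cat > h.py <<'E'
import numpy as np, cv2, pickle
from bench import read_state, get_image
from scipy.spatial.transform import Rotation as R
def shot(n):
    s=read_state(); d=get_image(n); d['state']=s
    pickle.dump(d,open(f'{n}.pkl','wb')); return d
def load(n): return pickle.load(open(f'{n}.pkl','rb'))
def pose(d):
    if 'hand_eye' in d:
        s=d['state'];T=np.eye(4);T[:3,:3]=R.from_quat(s['ee_rot']).as_matrix();T[:3,3]=s['position']
        M=T@np.array(d['hand_eye']); return M[:3,:3],M[:3,3]
    Rm=cv2.Rodrigues(np.array(d['rvec'],float))[0]; return Rm.T,-Rm.T@np.array(d['tvec'],float).ravel()
def rays(d,px):
    px=np.array(px,float).reshape(-1,1,2)
    n=cv2.undistortPoints(px,np.array(d['camera_matrix'],float),np.array([d['k1'],0,0,0.])).reshape(-1,2)
    Rm,t=pose(d); return t,np.c_[n,np.ones(len(n))]@Rm.T
def plane(d,px,z):
    t,v=rays(d,px); return t+v*((z-t[2])/v[:,2])[:,None]
def cloud(d):
    h,w=d['depth'].shape; u,v=np.meshgrid(np.arange(w),np.arange(h))
    t,r=rays(d,np.c_[u.ravel(),v.ravel()])
    P=t+r*d['depth'].reshape(-1,1); P[d['depth'].ravel()==0]=np.nan
    return P.reshape(h,w,3)
def proj(d,P):
    Rm,t=pose(d); c=(np.array(P,float).reshape(-1,3)-t)@Rm
    return cv2.projectPoints(c,np.zeros(3),np.zeros(3),np.array(d['camera_matrix'],float),np.array([d['k1'],0,0,0.]))[0].reshape(-1,2)
def save(n,im): cv2.imwrite(f'pics/{n}.png',im[:,:,::-1])
E
python3 - <<'E'
from h import *
a=shot('scene');b=shot('side')
save('a',a['image']);save('b',b['image'])
for d in(a,b):print(pose(d)[1],d['camera_matrix'],d['k1'])
print(read_state())
E
```

```text
pics
[1363.29536471   13.90209922 1324.43986937] [[492.81250102   0.         283.12192915]
 [  0.         492.81250102 209.91120885]
 [  0.           0.           1.        ]] -0.12933335714247332
[ 299.20678324 1138.5984403   954.33624197] [[459.76217596   0.         269.05883429]
 [  0.         459.76217596 213.38678425]
 [  0.           0.           1.        ]] 0.014926815163974975
{'clock': 0.1, 'joints': array([-1.08139150e+00,  3.85485951e-01,  6.77214348e-03, -4.22795933e-04,
       -1.19404293e+00, -2.58589315e-01]), 'joint_vel': array([-3.32897340e-06, -2.09647257e-03,  1.46985846e-03,  2.87532477e-04,
        9.72845142e-04,  9.71544882e-05]), 'joint_efforts': array([-1.43942882e-03, -3.93317235e+01,  1.88929152e+01,  4.19794008e+00,
       -2.58321241e-03,  2.74070132e-06]), 'position': array([ 142.8666393 , -607.90995675,  230.33278726]), 'ee_rot': array([-1.15074234e-01,  9.93356392e-01,  9.84235003e-04, -1.75194958e-04]), 'contact_force': array([1.10078975, 0.6815988 , 0.39617981]), 'wrist_torque': array([ 0.03370867,  0.01253046, -0.00479918]), 'grasp_force': 0.0, 'gripper_width': 85.4007643268907}
```

View pics/a.png

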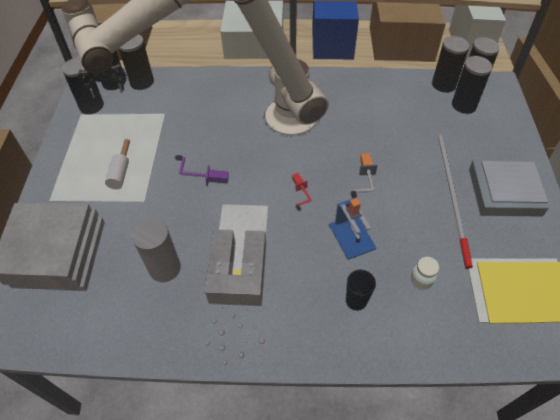

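View pics/b.png

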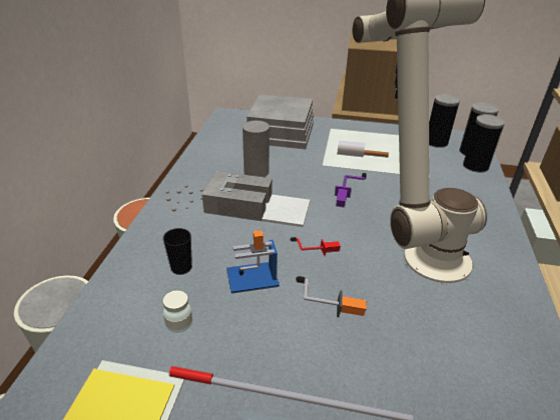

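The scene view shows these candidates for the rod:
- Orange-handled rod hanging in the blue stand, handle (355,208).
- Larger orange-handled rod lying down, handle (367,160).
- Red rod (302,185) and purple rod (205,175), both to be left alone.

The rod in the stand is the smaller orange one, so I choose it. The stack is at (238,260), with the yellow plate at about (237,272). Next I'll measure and check in a close crop.

```bash
python3 - <<'E'
from h import *
a=load('scene');b=load('side')
for n,d in(('scene',a),('side',b)):
    P=cloud(d);im=d['image'];hsv=cv2.cvtColor(im,cv2.COLOR_RGB2HSV)
    H,S,V=[hsv[...,i].astype(int) for i in range(3)]
    reg=np.zeros(H.shape,bool)
    if n=='scene': reg[195:310,195:410]=1
    else: reg[170:300,195:320]=1
    org=(H<20)&(S>150)&(V>120)&reg
    blue=(H>100)&(H<125)&(S>120)&reg
    yel=(H>20)&(H<35)&(S>120)&reg
    for nm,m in(('org',org),('blue',blue),('yel',yel)):
        if m.sum():
            q=P[m];print(n,nm,m.sum(),np.nanmedian(q,0),np.nanmin(q,0),np.nanmax(q,0))
    # stack top
    m=reg&(abs(P[...,2]-80)<4)&(S<50)
    k=max(range(1,cv2.connectedComponents(m.astype(np.uint8))[0]),key=lambda i:(cv2.connectedComponents(m.astype(np.uint8))[1]==i).sum())
    m=cv2.connectedComponents(m.astype(np.uint8))[1]==k
    q=P[m];print(n,'stack',m.sum(),q.mean(0),cv2.minAreaRect(q[:,:2].astype(np.float32)), cv2.boxPoints(cv2.minAreaRect(q[:,:2].astype(np.float32))))
    m=blue&(abs(P[...,2])<8);q=P[m][:,:2].astype(np.float32);print('base',P[m].mean(0),cv2.minAreaRect(q))
    w=reg&(abs(P[...,2]-11)<4)&(S<40)&(V>165);q=P[w][:,:2].astype(np.float32)
    if len(q):print('board',w.sum(),cv2.boxPoints(cv2.minAreaRect(q)))
c1=cv2.resize(a['image'][195:310,195:295],None,fx=4,fy=4,interpolation=cv2.INTER_CUBIC)
c2=cv2.resize(a['image'][150:265,315:405],None,fx=4,fy=4,interpolation=cv2.INTER_CUBIC)
save('c',np.hstack([c1,c2]))
E
```

```text
scene org 46 [524.53550158 191.33581008 167.95808015] [413.2186974   38.95851103  25.44302428] [535.09085461 203.54918238 172.22516823]
scene blue 930 [552.92772413 193.9795003   11.56335227] [473.46384805 131.23386042   2.50460157] [619.60896491 269.24471702 115.52943488]
scene yel 8 [ 715.86780032 -142.45687215   87.3650432 ] [ 713.16537891 -145.55285307   83.62456672] [ 717.06712917 -136.48818832   90.11514828]
scene stack 2223 [ 682.9026129  -149.6393794    80.37803712] ((673.146484375, -149.75527954101562), (157.1943817138672, 214.06964111328125), 88.60256958007812) [[ 564.22675 -225.71881]
 [ 778.2327  -230.93939]
 [ 782.0662   -73.79175]
 [ 568.06024  -68.57117]]
base [556.4943656  206.12376753   6.56665022] ((542.5311889648438, 202.3467254638672), (126.29903411865234, 98.30504608154297), 22.057220458984375)
board 956 [[ 428.1346    -74.49214 ]
 [ 431.18954  -220.67276 ]
 [ 630.7523   -216.50221 ]
 [ 627.6974    -70.321594]]
side org 104 [507.16616444 181.7647366  121.50777509] [359.91900638  26.0987848   16.72451248] [532.21322947 207.94508368 169.03971898]
side blue 1212 [526.2082068  205.92441226   9.29270425] [456.00714677 133.95597818  -2.43352125] [616.23839605 274.71526118 113.00608138]
side yel 1 [564.29357281 220.3569841   36.17447992] [564.29357281 220.3569841   36.17447992] [564.29357281 220.3569841   36.17447992]
side stack 1045 [ 670.54338065 -142.48024843   79.08144468] ((668.9918823242188, -146.6879119873047), (162.63119506835938, 209.65028381347656), 88.53944396972656) [[ 562.1282   -225.30524 ]
 [ 771.7103   -230.64896 ]
 [ 775.8556    -68.07059 ]
 [ 566.27344   -62.726868]]
base [537.54807881 209.74930555   6.40603555] ((537.8849487304688, 200.05169677734375), (137.17681884765625, 104.01671600341797), 24.199264526367188)
board 873 [[ 423.21558 -220.86343]
 [ 572.12976 -224.18484]
 [ 575.6028   -68.47342]
 [ 426.6886   -65.15201]]
```

View pics/c.png

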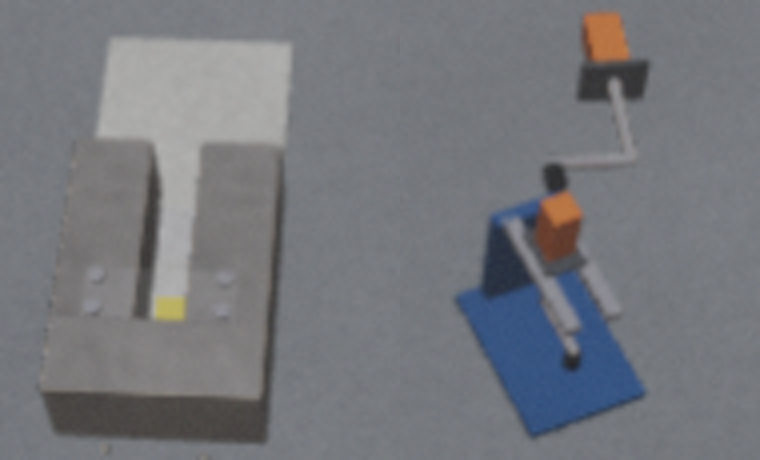

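The crops show the orange rod hanging in the blue stand with its foot towards the lower right. They also show the plate at the gap's end under the cover. That confirms the choice of rod. I'm moving now, first above the stack to look down the gap with the wrist camera.

Emit:
{"name": "servo_tool", "arguments": {
  "rotation": [
    [0, 0, 0.1],
    [0, 0, 0.1],
    [0, 0, 0.1],
    [0, 0, 0.1],
    [0, 0, 0.1],
    [0, 0, 0.1]
  ],
  "slide": [
    [1, 1, 0.8],
    [1, 1, 0.8],
    [1, 1, 0.8],
    [1, 1, 0.8],
    [1, 1, 0.8],
    [1, 1, 0.8]
  ],
  "grip": [1, 1, 1, 1, 1, 1]
}}

```text
clock: 0.85
position: [345.1, -406.8, 393.6]
ee_rot: [-0.418, 0.908, -0.002, 0.001]
contact_force: [-0.4, 0.1, -0.4]
gripper_width: 85.1
grasp_force: 0.0
```

Emit:
{"name": "servo_tool", "arguments": {
  "rotation": [
    [0, 0, 0.11],
    [0, 0, 0.11],
    [0, 0, 0.11],
    [0, 0, 0.11],
    [0, 0, 0.11],
    [0, 0, 0.11]
  ],
  "slide": [
    [1, 1, 0],
    [1, 1, 0],
    [1, 1, 0],
    [1, 1, 0],
    [1, 1, 0],
    [1, 1, 0]
  ],
  "grip": [1, 1, 1, 1, 1, 1]
}}

```text
clock: 1.6
position: [544.0, -207.1, 389.0]
ee_rot: [-0.701, 0.714, 0.002, -0.001]
contact_force: [0.0, 0.3, -0.3]
gripper_width: 85.3
grasp_force: 0.0
```

Emit:
{"name": "servo_tool", "arguments": {
  "rotation": [
    [0, 0, 0],
    [0, 0, 0],
    [0, 0, 0],
    [0, 0, 0]
  ],
  "slide": [
    [0.5, 0.3, 0],
    [0.5, 0.3, 0],
    [0.5, 0.3, 0],
    [0.5, 0.3, 0]
  ],
  "grip": [1, 1, 1, 1]
}}

```text
clock: 2.1
position: [642.4, -149.6, 390.6]
ee_rot: [-0.699, 0.715, 0.001, -0.001]
contact_force: [0.4, -0.4, 0.4]
gripper_width: 85.3
grasp_force: 0.0
```

```bash
python3 - <<'E'
from h import *
w=shot('wrist'); save('w1',w['image']); pickle.dump(w,open('w1.pkl','wb'))
print(w['state']['position'],w['state']['joints'],w['hand_eye'])
print(pose(w)[1])
E
```

```text
[ 642.36399451 -149.56486081  390.5694893 ] [ 1.60902964e-02  3.97555202e-01  4.13634321e-01  2.71751319e-04
 -1.58882403e+00 -3.78874824e-02] [[-1.53616783e-03 -9.63909150e-01 -2.66226954e-01  6.64114932e+01]
 [ 9.99998689e-01 -1.34423975e-03 -9.03142270e-04  7.28622940e-01]
 [ 5.12674243e-04 -2.66227992e-01  9.63909951e-01 -1.41325823e+02]
 [ 0.00000000e+00  0.00000000e+00  0.00000000e+00  1.00000000e+00]]
[ 640.46252288 -215.90185843  531.91938349]
```

View pics/w1.png

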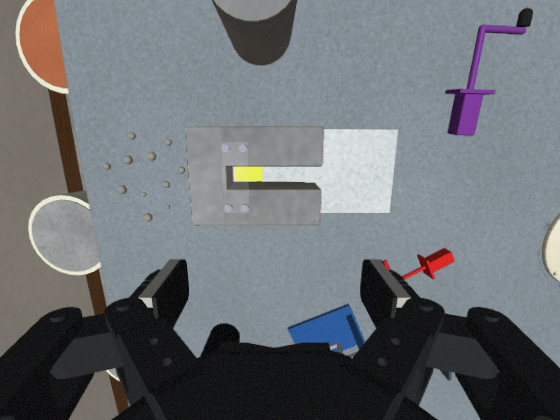

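The wrist view looks straight down: stack outline about (187..323, 127..225), yellow plate (232..263, 167..182), board out to (396,130)-(391,213), blue stand at the bottom. Now I'll measure the plate, the gap and the ramp profile.

```bash
python3 - <<'E'
from h import *
d=load('w1');P=cloud(d);im=d['image'];hsv=cv2.cvtColor(im,cv2.COLOR_RGB2HSV);H,S,V=[hsv[...,i].astype(int) for i in range(3)]
reg=np.zeros(H.shape,bool);reg[115:240,175:410]=1
y=(H>20)&(H<35)&(S>120)&reg
px=np.argwhere(y)[:,::-1].astype(float)
Q=plane(d,px,11.);print('plate',cv2.minAreaRect(Q[:,:2].astype(np.float32)), 'depth z',np.nanmedian(P[y][:,2]))
m=(reg&(abs(P[...,2]-80)<5)&(S<60)).astype(np.uint8)
c=max(cv2.findContours(m,0,1)[0],key=cv2.contourArea).reshape(-1,2)
Q=plane(d,c,80.);r=cv2.minAreaRect(Q[:,:2].astype(np.float32));print('stack',r,cv2.boxPoints(r).tolist())
w=reg&(abs(P[...,2]-11)<5)&(V>150)&(S<50);w[:,:325]=0
c=max(cv2.findContours(w.astype(np.uint8),0,1)[0],key=cv2.contourArea).reshape(-1,2)
Q=plane(d,c,11.);r=cv2.minAreaRect(Q[:,:2].astype(np.float32));print('board',cv2.boxPoints(r).tolist())
# gap side walls: at z=80 for rows of gap, columns of stack
for x in (600,620,640,660,680,700): # profile across world y by depth
    k=reg&(abs(P[...,0]-x)<2.5)&(P[...,2]>60)
    yy=np.sort(P[k][:,1]); g=np.diff(yy); i=g.argmax(); print(x,'gap walls',yy[i].round(1),yy[i+1].round(1),'outer',yy[[0,-1]].round(1))
for x in range(500,720,6):
    k=reg&(abs(P[...,0]-x)<4)&(P[...,2]<40)&(V>110)&(abs(P[...,1]+148)<14)
    q=P[k]
    if len(q): print(x,len(q),np.median(q[:,2]).round(1),q[:,1].min().round(0),q[:,1].max().round(0),int(np.median(V[k])))
E
```

```text
plate ((688.1239624023438, -150.04391479492188), (25.06060028076172, 47.04716873168945), 88.5899429321289) depth z 83.29523231086466
stack ((671.0826416015625, -152.3993377685547), (153.5, 208.97695922851562), 88.64680480957031) [[564.810791015625, -226.66038513183594], [773.7294921875, -231.59547424316406], [777.3544921875, -78.13829040527344], [568.435791015625, -73.20320129394531]]
board [[424.5438537597656, -220.46047973632812], [551.6419677734375, -223.44583129882812], [555.13623046875, -74.68341064453125], [428.0380859375, -71.69805908203125]]
600 gap walls -169.0 -131.5 outer [-227.3  -73.1]
620 gap walls -169.3 -132.4 outer [-227.7  -73.4]
640 gap walls -169.7 -132.4 outer [-228.1  -73.6]
660 gap walls -170.5 -133.0 outer [-228.7  -74.5]
680 gap walls -136.1 -133.4 outer [-229.1  -75.6]
700 gap walls -97.5 -94.8 outer [-229.7  -75.6]
500 70 9.8 -162.0 -135.0 220
506 65 9.6 -162.0 -135.0 218
512 68 9.9 -162.0 -135.0 219
518 67 10.1 -161.0 -135.0 220
524 63 9.9 -161.0 -135.0 218
530 74 9.8 -161.0 -135.0 221
536 66 9.8 -161.0 -135.0 223
542 65 9.7 -161.0 -134.0 223
548 78 9.7 -161.0 -134.0 221
554 66 9.9 -161.0 -134.0 220
560 61 9.7 -160.0 -134.0 219
566 73 9.7 -160.0 -134.0 220
572 63 9.6 -160.0 -135.0 221
578 60 9.8 -160.0 -135.0 221
584 74 9.7 -160.0 -135.0 221
590 61 8.7 -160.0 -135.0 216
596 67 7.8 -160.0 -135.0 219
602 75 6.5 -160.0 -135.0 218
608 59 5.4 -160.0 -135.0 218
614 73 4.2 -160.0 -135.0 219
620 73 3.0 -160.0 -135.0 219
626 60 2.0 -160.0 -134.0 216
632 67 1.7 -160.0 -135.0 212
638 73 1.6 -161.0 -135.0 217
644 60 1.9 -161.0 -135.0 219
650 64 1.8 -161.0 -135.0 219
656 72 1.7 -161.0 -135.0 219
662 65 3.1 -162.0 -135.0 222
668 68 9.9 -162.0 -137.0 239
674 68 9.7 -162.0 -137.0 239
680 56 10.0 -161.0 -137.0 239
686 41 9.8 -161.0 -137.0 239
```

Emit:
{"name": "servo_tool", "arguments": {
  "rotation": [
    [0, 0, 0.0675],
    [0, 0, 0.0675],
    [0, 0, 0.0675],
    [0, 0, 0.0675],
    [0, 0, 0.0675]
  ],
  "slide": [
    [-0.4, 1, 0],
    [-0.4, 1, 0],
    [-0.4, 1, 0],
    [-0.4, 1, 0],
    [-0.4, 1, 0]
  ],
  "grip": [1, 1, 1, 1, 1]
}}

```text
clock: 2.78
position: [561.5, 51.8, 393.0]
ee_rot: [0.835, -0.55, 0.001, -0.001]
contact_force: [1.7, -0.7, 0.3]
gripper_width: 85.4
grasp_force: 0.0
```

Emit:
{"name": "servo_tool", "arguments": {
  "rotation": [
    [0, 0, 0],
    [0, 0, 0],
    [0, 0, 0],
    [0, 0, 0],
    [0, 0, 0]
  ],
  "slide": [
    [-0.15, 0.7, 0],
    [-0.15, 0.7, 0],
    [-0.15, 0.7, 0],
    [-0.15, 0.7, 0],
    [-0.15, 0.7, 0]
  ],
  "grip": [1, 1, 1, 1, 1]
}}

```text
clock: 3.4
position: [533.4, 189.9, 391.6]
ee_rot: [0.834, -0.552, 0.0, -0.0]
contact_force: [-0.1, 0.4, 0.3]
gripper_width: 85.6
grasp_force: 0.0
```

```bash
python3 - <<'E'
from h import *
d=shot('wrist'); save('w2',d['image']); pickle.dump(d,open('w2.pkl','wb'))
s=d['state'];print(s['position'],s['ee_rot'])
P=cloud(d);hsv=cv2.cvtColor(d['image'],cv2.COLOR_RGB2HSV);H,S,V=[hsv[...,i].astype(int) for i in range(3)]
org=(H<20)&(S>150)&(V>100)&(P[...,2]>80)
px=np.argwhere(org&(abs(P[...,2]-167)<6))[:,::-1].astype(float)
r=cv2.minAreaRect(plane(d,px,167.)[:,:2].astype(np.float32));print('handle top',r,len(px),np.nanmedian(P[org][:,2]))
blue=(H>100)&(H<125)&(S>120)
m=blue&(P[...,2]<15)
c=max(cv2.findContours(m.astype(np.uint8),0,1)[0],key=cv2.contourArea).reshape(-1,2)
zb=np.nanmedian(P[m][:,2]);print('base z',zb,cv2.minAreaRect(plane(d,c,zb)[:,:2].astype(np.float32)))
pr=(abs(P[...,2]-111)<4)&(np.hypot(P[...,0]-540,P[...,1]-195)<100)&(S<60)
n,l,st,_=cv2.connectedComponentsWithStats(pr.astype(np.uint8))
for i in range(1,n):
    if st[i,4]>60:
        q=plane(d,np.argwhere(l==i)[:,::-1].astype(float),112.)[:,:2].astype(np.float32);print('prong',st[i],cv2.minAreaRect(q),np.median(P[l==i][:,2]))
E
```

```text
[533.36467318 189.91858982 391.59968857] [ 8.33917680e-01 -5.51888811e-01  2.09192889e-04 -9.66280879e-06]
handle top ((520.9412841796875, 191.6697235107422), (21.91926383972168, 23.43502426147461), 22.937908172607422) 327 165.46475213009495
base z 8.790243806643957 ((537.624755859375, 198.7254638671875), (139.1748046875, 97.99578857421875), 23.906347274780273)
prong [236 170  75   9 508] ((539.1737060546875, 180.76910400390625), (107.4146728515625, 11.589356422424316), 22.966594696044922) 110.76830201410357
prong [236 193  38   9 268] ((551.020751953125, 222.66786193847656), (54.55557632446289, 12.070867538452148), 22.911258697509766) 110.9170516212412
prong [293 193  15   9  94] ((489.2496337890625, 196.5360107421875), (20.669775009155273, 12.069878578186035), 22.948333740234375) 110.84796363589356
```

View pics/w2.png

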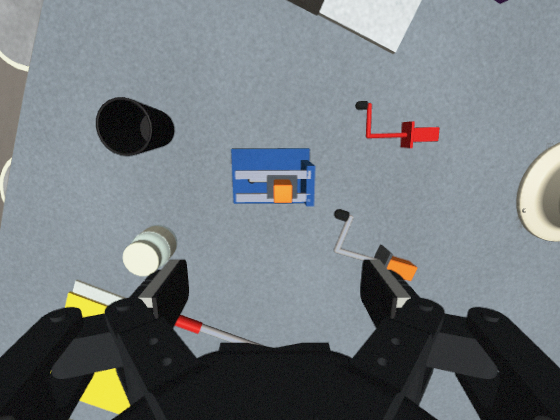

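Yaw is 22.95° and the handle centre about (520.6, 191.5). The wrist image shows the rod handle at (283,192) between the prongs. Descending to grip.

Emit:
{"name": "servo_tool", "arguments": {
  "rotation": [
    [0, 0, 0],
    [0, 0, 0],
    [0, 0, 0],
    [0, 0, 0],
    [0, 0, 0]
  ],
  "slide": [
    [-0.062, 0, -0.3],
    [-0.062, 0, -0.6],
    [-0.062, 0, -0.9],
    [-0.062, 0, -1],
    [-0.062, 0, -1]
  ],
  "grip": [1, 1, 1, 1, 1]
}}

```text
clock: 4.08
position: [520.2, 189.8, 189.8]
ee_rot: [0.834, -0.552, -0.001, 0.002]
contact_force: [0.6, -0.2, 0.6]
gripper_width: 85.4
grasp_force: 0.0
```

Emit:
{"name": "servo_tool", "arguments": {
  "rotation": [
    [0, 0, 0],
    [0, 0, 0],
    [0, 0, 0],
    [0, 0, 0],
    [0, 0, 0]
  ],
  "slide": [
    [0, 0, -0.15],
    [0, 0, -0.26],
    [0, 0, -0.346],
    [0, 0, -0.346],
    [0, 0, -0.346]
  ],
  "grip": [1, 1, 1, 1, 1]
}}

```text
clock: 4.7
position: [521.9, 191.9, 123.9]
ee_rot: [0.834, -0.551, 0.001, -0.001]
contact_force: [-0.3, -0.0, 1.4]
gripper_width: 85.4
grasp_force: 0.0
```

Emit:
{"name": "servo_tool", "arguments": {
  "rotation": [
    [0, 0, 0],
    [0, 0, 0],
    [0, 0, 0],
    [0, 0, 0],
    [0, 0, 0],
    [0, 0, 0]
  ],
  "slide": [
    [0, 0, 0],
    [0, 0, 0],
    [0, 0, 0],
    [0, 0, 0],
    [0, 0, 0],
    [0, 0, 0]
  ],
  "grip": [0, -0.4, -1, -1, -1, -1]
}}

```text
clock: 5.45
position: [520.9, 191.8, 122.4]
ee_rot: [0.835, -0.551, 0.0, -0.0]
contact_force: [0.4, 0.1, 2.1]
gripper_width: 23.0
grasp_force: 59.2
```

Emit:
{"name": "servo_tool", "arguments": {
  "rotation": [
    [0, 0, 0],
    [0, 0, 0],
    [0, 0, 0],
    [0, 0, 0],
    [0, 0, 0],
    [0, 0, 0],
    [0, 0, 0],
    [0, 0, 0]
  ],
  "slide": [
    [0, 0, 0.03],
    [0, 0, 0.1],
    [0, 0, 0.2],
    [0, 0, 0.35],
    [0, 0, 0.5],
    [0, 0, 0.65],
    [0, 0, 0.65],
    [0, 0, 0.65]
  ],
  "grip": [-1, -1, -1, -1, -1, -1, -1, -1]
}}

```text
clock: 6.45
position: [519.8, 191.3, 251.4]
ee_rot: [0.834, -0.551, -0.001, 0.001]
contact_force: [0.3, -0.1, -1.5]
gripper_width: 23.2
grasp_force: 59.1
```

```bash
python3 - <<'E'
from h import *
F=[]
for i in range(4):
    d=shot('wrist');F.append(np.r_[d['state']['contact_force'],d['state']['wrist_torque']])
print(np.mean(F,0).round(3),np.std(F,0).round(3),d['state']['position'],d['state']['ee_rot'])
P=cloud(shot('scene'));d=load('scene')
hsv=cv2.cvtColor(d['image'],cv2.COLOR_RGB2HSV);H,S,V=[hsv[...,i].astype(int) for i in range(3)]
for n in('scene','side'):
    d=load(n) if n=='scene' else shot(n)
    print(proj(d,[[520.6,191.5,150],[520.6+46,191.5+19.5,150]]))
    u,v=proj(d,[[520.6+30,191.5+12,170]])[0].astype(int)
    im=d['image'];y0,x0=max(v-60,0),max(u-75,0)
    save('g_'+n,cv2.resize(im[y0:y0+120,x0:x0+150],None,fx=2.6,fy=2.6))
import cv2
save('g',np.hstack([cv2.imread('pics/g_scene.png')[:,:,::-1],cv2.imread('pics/g_side.png')[:,:,::-1]]))
E
```

```text
[ 3.7e-02 -2.0e-01 -1.7e+00  1.0e-03  1.0e-02  0.0e+00] [0.274 0.266 0.334 0.032 0.016 0.039] [519.95317045 191.24009923 250.75184013] [ 8.34451514e-01 -5.51079527e-01 -6.28743520e-04  1.27678726e-03]
[[353.80768849 204.7308754 ]
 [361.50736607 217.81202085]]
[[257.84988472 236.95057497]
 [239.78599784 239.16284531]]
```

View pics/g.png

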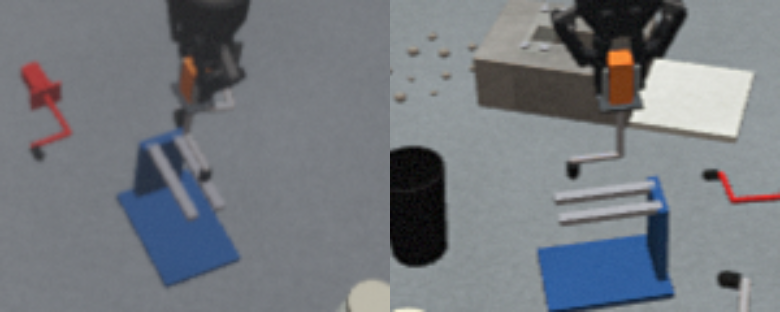

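Rod held upright, toe towards the stand's +x (toe seen at about (573,170) in the crop). Unloaded Fz baseline is about -1.7 N. Moving over the gap.

Emit:
{"name": "servo_tool", "arguments": {
  "rotation": [
    [0, 0, -0.0678],
    [0, 0, -0.0678],
    [0, 0, -0.0678],
    [0, 0, -0.0678],
    [0, 0, -0.0678]
  ],
  "slide": [
    [0.04, -0.2, 0],
    [0.08, -0.4, 0],
    [0.12, -0.6, 0],
    [0.16, -0.8, 0],
    [0.2, -1, 0]
  ],
  "grip": [-1, -1, -1, -1, -1]
}}

```text
clock: 7.38
position: [560.7, -9.7, 251.8]
ee_rot: [-0.699, 0.715, 0.0, -0.0]
contact_force: [0.2, 0.1, -1.5]
gripper_width: 23.2
grasp_force: 58.9
```

Emit:
{"name": "servo_tool", "arguments": {
  "rotation": [
    [0, 0, 0],
    [0, 0, 0],
    [0, 0, 0],
    [0, 0, 0],
    [0, 0, 0],
    [0, 0, 0],
    [0, 0, 0]
  ],
  "slide": [
    [0.05, -0.2, 0],
    [0.1, -0.4, 0],
    [0.15, -0.6, 0],
    [0.197, -0.71, 0],
    [0.197, -0.71, 0],
    [0.197, -0.71, 0],
    [0.197, -0.71, 0]
  ],
  "grip": [-1, -1, -1, -1, -1, -1, -1]
}}

```text
clock: 8.25
position: [599.8, -149.6, 252.2]
ee_rot: [-0.7, 0.715, 0.0, -0.0]
contact_force: [-0.2, -0.0, -1.5]
gripper_width: 23.4
grasp_force: 59.0
```

```bash
python3 - <<'E'
from h import *
F=[]
for n in('scene','side','wrist'):
    d=shot(n);P=cloud(d)
    s=d['state'];F.append(s['contact_force'])
    hsv=cv2.cvtColor(d['image'],cv2.COLOR_RGB2HSV);H,S,V=[hsv[...,i].astype(int) for i in range(3)]
    u,v=proj(d,[[650,-151,160]])[0].astype(int)
    if not(0<=u<560 and 0<=v<420): print(n,u,v);continue
    m=np.zeros(V.shape,bool);m[max(v-15,0):v+15,max(u-15,0):u+15]=1
    t=m&(V<60);q=P[t];q=q[(abs(q[:,0]-650)<40)&(abs(q[:,1]+151)<30)&(q[:,2]>130)&(q[:,2]<185)]
    print(n,(u,v),t.sum(),len(q),q.mean(0) if len(q) else '',q.min(0) if len(q) else '',q.max(0) if len(q) else '',np.argwhere(t).mean(0)[::-1] if t.any() else '')
print(s['position'],s['ee_rot'],np.mean(F,0))
a,b=[load(n)['image'] for n in('scene','side')]
def crop(n):
    d=load(n);u,v=proj(d,[[630,-151,170]])[0].astype(int);y,x=max(v-60,0),max(u-75,0)
    return cv2.resize(d['image'][y:y+120,x:x+150],(390,312))
save('e',np.hstack([crop('scene'),crop('side')]))
E
```

```text
scene (np.int64(233), np.int64(238)) 9 8 [ 655.74292204 -148.80540029  164.46816814] [ 653.73817112 -152.15267649  155.92743069] [ 658.56957484 -145.2956189   167.45024799] [233.77777778 240.11111111]
side (np.int64(242), np.int64(165)) 18 18 [ 646.19523533 -145.21715686  161.30642902] [ 640.13425991 -155.35063987  150.27452216] [ 652.23703212 -139.48748798  169.88022809] [243.44444444 166.5       ]
wrist (np.int64(213), np.int64(216)) 135 125 [ 648.27224809 -154.51958733  164.54727679] [ 642.30636355 -156.96791756  153.55087038] [ 655.75235645 -148.33560104  169.34910213] [214.18518519 213.22962963]
[ 599.88915864 -149.60414547  252.34460099] [-6.99554400e-01  7.14579337e-01 -5.86044722e-05  9.32251520e-05] [ 0.53003189 -0.04526406 -1.56777258]
```

View pics/e.png

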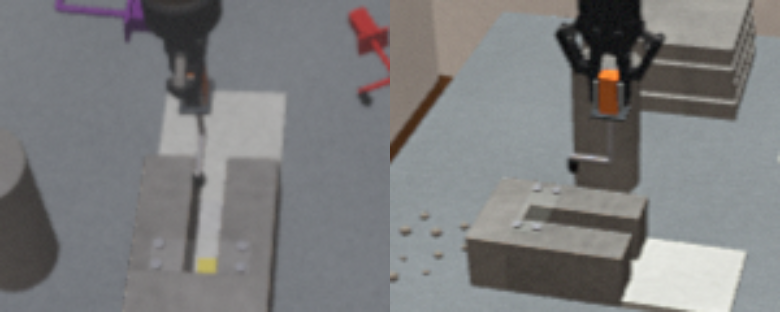

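Toe at about (202,180) in the left crop, over the gap and centred. Descending into the gap.

Emit:
{"name": "servo_tool", "arguments": {
  "rotation": [
    [0, 0, 0],
    [0, 0, 0],
    [0, 0, 0],
    [0, 0, 0],
    [0, 0, 0],
    [0, 0, 0],
    [0, 0, 0]
  ],
  "slide": [
    [0, 0, -0.15],
    [0, 0, -0.3],
    [0, 0, -0.45],
    [0, 0, -0.58],
    [0, 0, -0.65],
    [0, 0, -0.65],
    [0, 0, -0.65]
  ],
  "grip": [-1, -1, -1, -1, -1, -1, -1]
}}

```text
clock: 9.28
position: [600.9, -150.4, 123.4]
ee_rot: [-0.699, 0.715, -0.001, 0.001]
contact_force: [1.0, -0.5, -0.9]
gripper_width: 23.1
grasp_force: 59.1
```

Emit:
{"name": "servo_tool", "arguments": {
  "rotation": [
    [0, 0, 0],
    [0, 0, 0],
    [0, 0, 0],
    [0, 0, 0],
    [0, 0, 0],
    [0, 0, 0],
    [0, 0, 0]
  ],
  "slide": [
    [0.04, -0.001, 0],
    [0.08, -0.002, 0],
    [0.12, -0.003, 0],
    [0.16, -0.0035, 0],
    [0.19, -0.0045, 0],
    [0.19, -0.0045, 0],
    [0.19, -0.0045, 0]
  ],
  "grip": [-1, -1, -1, -1, -1, -1, -1]
}}

```text
clock: 10.15
position: [637.7, -151.3, 121.9]
ee_rot: [-0.699, 0.715, 0.0, -0.0]
contact_force: [-0.1, 1.0, -2.0]
gripper_width: 23.3
grasp_force: 59.1
```

```bash
python3 - <<'E'
from h import *
F=[]
for i in range(3): d=shot('wrist');F.append(d['state']['contact_force'])
s=d['state'];print(np.mean(F,0),s['position'],s['ee_rot'],s['joints'])
hsv=cv2.cvtColor(d['image'],cv2.COLOR_RGB2HSV);H,S,V=[hsv[...,i].astype(int) for i in range(3)]
y=(H>20)&(H<35)&(S>100);y[:,:100]=0;y[300:]=0
u,v=proj(d,[[688,-152,20]])[0].astype(int);print(u,v,y.sum(),np.argwhere(y).min(0),np.argwhere(y).max(0))
y0,x0=max(v-75,0),max(u-100,0);save('f',cv2.resize(d['image'][y0:y0+150,x0:x0+200],None,fx=4,fy=4))
E
```

```text
[-0.03667055 -0.08528821 -1.9715911 ] [ 637.71580941 -151.30542363  122.12018641] [-6.99106576e-01  7.15017466e-01  1.09585287e-04 -8.03216509e-05] [ 1.33193615e-02  5.23148735e-01 -5.39077760e-02 -5.72293763e-05
 -9.94007287e-01 -3.57900167e-02]
215 214 415 [211 192] [286 320]
```

View pics/f.png

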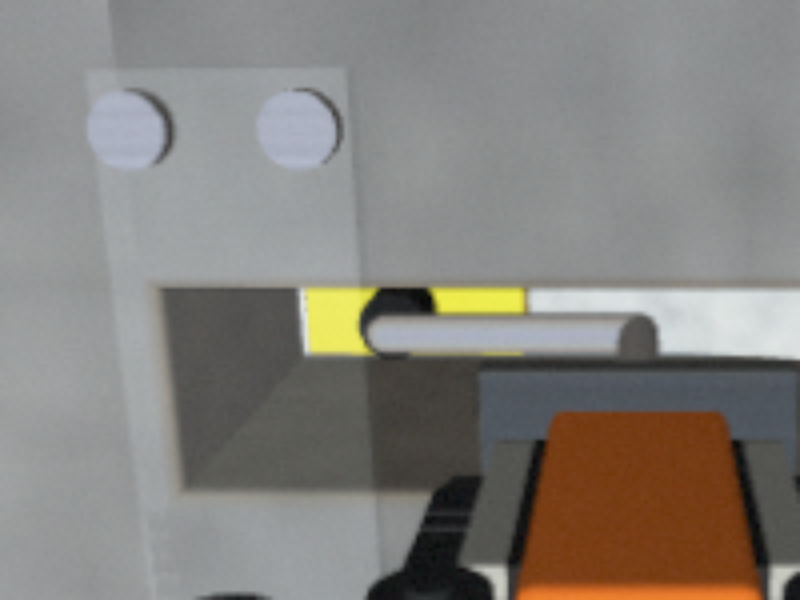

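Crop: plate spans crop x 305–525, toe at about (400,310) sits over it under the cover, clear of the walls. Lowering gently.

Emit:
{"name": "servo_tool", "arguments": {
  "rotation": [
    [0, 0, 0],
    [0, 0, 0],
    [0, 0, 0],
    [0, 0, 0]
  ],
  "slide": [
    [0, 0, -0.015],
    [0, 0, -0.03],
    [0, 0, -0.035],
    [0, 0, -0.035]
  ],
  "grip": [-1, -1, -1, -1]
}}

```text
clock: 10.8
position: [637.9, -151.3, 114.9]
ee_rot: [-0.699, 0.715, 0.0, -0.0]
contact_force: [1.3, 0.6, -2.9]
gripper_width: 23.1
grasp_force: 59.1
```

Emit:
{"name": "servo_tool", "arguments": {
  "rotation": [
    [0, 0, 0],
    [0, 0, 0],
    [0, 0, 0]
  ],
  "slide": [
    [0, 0, -0.0025],
    [0, 0, -0.005],
    [0, 0, -0.005]
  ],
  "grip": [-1, -1, -1]
}}

```text
clock: 11.18
position: [638.0, -151.3, 114.1]
ee_rot: [-0.699, 0.715, 0.0, -0.0]
contact_force: [-1.0, 0.8, -1.8]
gripper_width: 23.6
grasp_force: 59.1
```

Emit:
{"name": "servo_tool", "arguments": {
  "rotation": [
    [0, 0, 0],
    [0, 0, 0],
    [0, 0, 0]
  ],
  "slide": [
    [0, 0, -0.0025],
    [0, 0, -0.004],
    [0, 0, -0.004]
  ],
  "grip": [-1, -1, -1]
}}

```text
clock: 11.55
position: [638.0, -151.3, 113.4]
ee_rot: [-0.699, 0.715, -0.0, 0.0]
contact_force: [-0.9, -0.1, -1.4]
gripper_width: 23.5
grasp_force: 59.1
```

Emit:
{"name": "servo_tool", "arguments": {
  "rotation": [
    [0, 0, 0],
    [0, 0, 0],
    [0, 0, 0]
  ],
  "slide": [
    [0, 0, -0.003],
    [0, 0, -0.003],
    [0, 0, -0.003]
  ],
  "grip": [-1, -1, -1]
}}

```text
clock: 11.92
position: [638.0, -151.4, 113.2]
ee_rot: [-0.699, 0.715, -0.0, 0.0]
contact_force: [-1.5, 0.4, 2.3]
gripper_width: 23.6
grasp_force: 59.4
```

Emit:
{"name": "servo_tool", "arguments": {
  "rotation": [
    [0, 0, 0],
    [0, 0, 0],
    [0, 0, 0]
  ],
  "slide": [
    [0, 0, -0.003],
    [0, 0, -0.003],
    [0, 0, -0.003]
  ],
  "grip": [-1, -1, -1]
}}

```text
clock: 12.3
position: [638.3, -151.4, 112.9]
ee_rot: [-0.699, 0.715, -0.0, 0.0]
contact_force: [-2.4, 0.4, 5.6]
gripper_width: 23.1
grasp_force: 59.9
```

Emit:
{"name": "servo_tool", "arguments": {
  "rotation": [
    [0, 0, 0],
    [0, 0, 0],
    [0, 0, 0]
  ],
  "slide": [
    [0, 0, -0.003],
    [0, 0, -0.003],
    [0, 0, -0.003]
  ],
  "grip": [-1, -1, -1]
}}

```text
clock: 12.68
position: [638.4, -151.5, 112.8]
ee_rot: [-0.699, 0.715, -0.001, 0.0]
contact_force: [-2.5, 0.6, 6.4]
gripper_width: 23.5
grasp_force: 60.3
```

Emit:
{"name": "servo_tool", "arguments": {
  "rotation": [
    [0, 0, 0],
    [0, 0, 0],
    [0, 0, 0],
    [0, 0, 0],
    [0, 0, 0],
    [0, 0, 0],
    [0, 0, 0],
    [0, 0, 0]
  ],
  "slide": [
    [-0.01, 0, 0],
    [-0.02, 0.0005, 0],
    [-0.03, 0.0007, 0],
    [-0.04, 0.001, 0],
    [-0.05, 0.0012, 0],
    [-0.06, 0.0014, 0],
    [-0.07, 0.0017, 0],
    [-0.07, 0.0017, 0]
  ],
  "grip": [-1, -1, -1, -1, -1, -1, -1, -1]
}}

```text
clock: 13.68
position: [625.4, -151.1, 112.6]
ee_rot: [-0.699, 0.715, -0.002, 0.001]
contact_force: [1.6, 0.2, 5.4]
gripper_width: 23.2
grasp_force: 59.8
```

```bash
cat > t.py <<'E'
from h import *
def prof(x): return np.interp(x,[586,626],[11,3])
def top(c,toe,f):
    x=np.linspace(c-25,c+25,501); z=np.interp(x,[f-40,f],[11,3])
    l=x<=toe; r=~l
    # upper hull at toe: max over chords
    zl=z[l][:,None];zr=z[r][None];xl=x[l][:,None];xr=x[r][None]
    return (zl+(zr-zl)*(toe-xl)/(xr-xl)).max()
if __name__=='__main__':
    for t in range(0,161,5): print(t,*[round(top(688.5-t,687.5-t,f)-3,2) for f in(623,626,629)])
E
python3 t.py; python3 - <<'E'
from h import *
d=shot('wrist');s=d['state'];print(s['position'],s['contact_force'])
hsv=cv2.cvtColor(d['image'],cv2.COLOR_RGB2HSV);H,S,V=[hsv[...,i].astype(int) for i in range(3)]
y=(H>20)&(H<35)&(S>100);y[:,:100]=0;y[240:]=0
Q=plane(d,np.argwhere(y)[:,::-1].astype(float),11.);print(y.sum(),Q.min(0),Q.max(0))
E
```

```text
0 0.0 0.0 0.0
5 0.0 0.0 0.0
10 0.0 0.0 0.0
15 0.0 0.0 0.0
20 0.0 0.0 0.0
25 0.0 0.0 0.0
30 0.0 0.0 0.0
35 0.0 0.0 0.05
40 0.0 0.26 0.57
45 0.47 0.78 1.09
50 0.99 1.3 1.61
55 1.51 1.82 2.13
60 2.03 2.34 2.65
65 2.55 2.86 3.17
70 3.07 3.38 3.69
75 3.59 3.9 4.2
80 4.11 4.38 4.67
85 4.57 4.89 5.3
90 5.14 5.7 6.3
95 6.1 6.7 7.3
100 7.1 7.7 8.0
105 8.0 8.0 8.0
110 8.0 8.0 8.0
115 8.0 8.0 8.0
120 8.0 8.0 8.0
125 8.0 8.0 8.0
130 8.0 8.0 8.0
135 8.0 8.0 8.0
140 8.0 8.0 8.0
145 8.0 8.0 8.0
150 8.0 8.0 8.0
155 8.0 8.0 8.0
160 8.0 8.0 8.0
[ 625.35092485 -151.07255439  112.60548445] [1.58931535 0.18783392 5.36267063]
461 [ 651.40161137 -151.5166003    11.        ] [ 700.62688822 -135.99252016   11.        ]
```

Emit:
{"name": "servo_tool", "arguments": {
  "rotation": [
    [0, 0, 0],
    [0, 0, 0],
    [0, 0, 0],
    [0, 0, 0],
    [0, 0, 0],
    [0, 0, 0],
    [0, 0, 0],
    [0, 0, 0]
  ],
  "slide": [
    [-0.0125, 0.0003, -0.001],
    [-0.025, 0.0006, -0.001],
    [-0.0375, 0.0009, -0.001],
    [-0.05, 0.0012, -0.001],
    [-0.0625, 0.0015, -0.001],
    [-0.075, 0.0018, -0.001],
    [-0.0875, 0.0021, -0.001],
    [-0.1, 0.0024, -0.001]
  ],
  "grip": [-1, -1, -1, -1, -1, -1, -1, -1]
}}

```text
clock: 14.72
position: [605.8, -150.6, 112.5]
ee_rot: [-0.699, 0.715, -0.002, 0.002]
contact_force: [2.7, -0.4, 6.1]
gripper_width: 23.2
grasp_force: 59.8
```

```bash
cat > p.py <<'E'
from h import *
from t import top
d=shot('wrist');s=d['state'];print(s['position'].round(1),s['contact_force'].round(1))
hsv=cv2.cvtColor(d['image'],cv2.COLOR_RGB2HSV);H,S,V=[hsv[...,i].astype(int) for i in range(3)]
y=(H>20)&(H<35)&(S>100);y[:,:100]=0;y[240:]=0
z=11.+top(s['position'][0]+50,s['position'][0]+50,626)-3
Q=plane(d,np.argwhere(y)[:,::-1].astype(float),z);a,b=Q[:,0].min(),Q[:,0].max();print('plate',a,b,'c',(a+b)/2,'toe',s['position'][0]+50)
E
python3 p.py
```

```text
[ 605.8 -150.6  112.5] [ 2.7 -0.4  6.1]
plate 631.9611917653318 681.2870567609574 c 656.6241242631446 toe 655.8110785407224
```

Emit:
{"name": "servo_tool", "arguments": {
  "rotation": [
    [0, 0, 0],
    [0, 0, 0],
    [0, 0, 0],
    [0, 0, 0],
    [0, 0, 0],
    [0, 0, 0],
    [0, 0, 0],
    [0, 0, 0]
  ],
  "slide": [
    [-0.00875, 0.0002, 0],
    [-0.0175, 0.0004, 0],
    [-0.02625, 0.0006, 0],
    [-0.035, 0.0008, 0.0005],
    [-0.04375, 0.001, 0.0015],
    [-0.0525, 0.0012, 0.0023],
    [-0.06125, 0.0014, 0.0032],
    [-0.07, 0.0017, 0.004]
  ],
  "grip": [-1, -1, -1, -1, -1, -1, -1, -1]
}}

```text
clock: 15.78
position: [592.0, -150.2, 113.2]
ee_rot: [-0.699, 0.715, -0.002, 0.002]
contact_force: [2.9, 0.5, 5.4]
gripper_width: 23.2
grasp_force: 59.8
```

```bash
python3 p.py
```

```text
[ 592.  -150.2  113.2] [2.9 0.5 5.4]
plate 618.093785591133 667.8395148964889 c 642.966650243811 toe 641.9877496140074
```

Emit:
{"name": "servo_tool", "arguments": {
  "rotation": [
    [0, 0, 0],
    [0, 0, 0],
    [0, 0, 0],
    [0, 0, 0],
    [0, 0, 0],
    [0, 0, 0],
    [0, 0, 0],
    [0, 0, 0]
  ],
  "slide": [
    [-0.0125, 0.0003, 0.0005],
    [-0.025, 0.0006, 0.0018],
    [-0.0375, 0.0009, 0.0031],
    [-0.05, 0.0012, 0.0044],
    [-0.0625, 0.0015, 0.0057],
    [-0.075, 0.0018, 0.007],
    [-0.0875, 0.0021, 0.0083],
    [-0.1, 0.0024, 0.0096]
  ],
  "grip": [-1, -1, -1, -1, -1, -1, -1, -1]
}}

```text
clock: 16.82
position: [572.2, -149.7, 115.2]
ee_rot: [-0.699, 0.715, -0.002, 0.002]
contact_force: [4.4, 0.5, 5.9]
gripper_width: 23.3
grasp_force: 59.8
```

```bash
python3 p.py
```

```text
[ 572.2 -149.7  115.2] [4.4 0.5 5.9]
plate 598.3139983933812 647.1916203311384 c 622.7528093622598 toe 622.1558029145253
```

Emit:
{"name": "servo_tool", "arguments": {
  "rotation": [
    [0, 0, 0],
    [0, 0, 0],
    [0, 0, 0],
    [0, 0, 0],
    [0, 0, 0],
    [0, 0, 0],
    [0, 0, 0],
    [0, 0, 0]
  ],
  "slide": [
    [-0.01125, 0.0003, 0.001],
    [-0.0225, 0.0005, 0.0022],
    [-0.03375, 0.0008, 0.0034],
    [-0.045, 0.001, 0.0046],
    [-0.05625, 0.0013, 0.0057],
    [-0.0675, 0.0016, 0.0068],
    [-0.07875, 0.0019, 0.0079],
    [-0.09, 0.0021, 0.009]
  ],
  "grip": [-1, -1, -1, -1, -1, -1, -1, -1]
}}

```text
clock: 17.88
position: [554.3, -149.3, 117.1]
ee_rot: [-0.699, 0.715, -0.002, 0.002]
contact_force: [3.5, -0.7, 5.7]
gripper_width: 23.7
grasp_force: 59.8
```

```bash
python3 p.py
```

```text
[ 554.3 -149.3  117.1] [ 3.5 -0.7  5.7]
plate 580.479143790697 628.5454659271187 c 604.5123048589078 toe 604.316417639146
```

Emit:
{"name": "servo_tool", "arguments": {
  "rotation": [
    [0, 0, 0],
    [0, 0, 0],
    [0, 0, 0],
    [0, 0, 0],
    [0, 0, 0]
  ],
  "slide": [
    [-0.0075, 0.0002, 0.0008],
    [-0.015, 0.0004, 0.0018],
    [-0.0225, 0.0005, 0.0031],
    [-0.03, 0.0007, 0.0044],
    [-0.0375, 0.0009, 0.0058]
  ],
  "grip": [-1, -1, -1, -1, -1]
}}

```text
clock: 18.55
position: [547.3, -149.1, 118.3]
ee_rot: [-0.699, 0.715, -0.003, 0.002]
contact_force: [4.7, 0.6, 5.2]
gripper_width: 23.5
grasp_force: 59.8
```

```bash
python3 p.py
```

```text
[ 547.3 -149.1  118.3] [4.7 0.6 5.2]
plate 573.3141618682525 621.6508828141389 c 597.4825223411957 toe 597.2579165042108
```

Emit:
{"name": "servo_tool", "arguments": {
  "rotation": [
    [0, 0, 0],
    [0, 0, 0],
    [0, 0, 0],
    [0, 0, 0],
    [0, 0, 0]
  ],
  "slide": [
    [-0.0075, 0.0002, 0.0003],
    [-0.015, 0.0004, 0.0017],
    [-0.0225, 0.0005, 0.0032],
    [-0.03, 0.0007, 0.0047],
    [-0.0375, 0.0009, 0.0062]
  ],
  "grip": [-1, -1, -1, -1, -1]
}}

```text
clock: 19.23
position: [539.9, -149.0, 119.7]
ee_rot: [-0.699, 0.715, -0.003, 0.002]
contact_force: [2.4, -0.9, 5.6]
gripper_width: 23.4
grasp_force: 59.8
```

```bash
python3 p.py
```

```text
[ 539.9 -149.   119.7] [ 2.4 -0.9  5.6]
plate 565.6648807127187 614.6251001164901 c 590.1449904146044 toe 589.901091015778
```

Emit:
{"name": "servo_tool", "arguments": {
  "rotation": [
    [0, 0, 0],
    [0, 0, 0],
    [0, 0, 0],
    [0, 0, 0],
    [0, 0, 0]
  ],
  "slide": [
    [-0.0075, 0.0002, 0.0013],
    [-0.015, 0.0004, 0.0025],
    [-0.0225, 0.0005, 0.003],
    [-0.03, 0.0007, 0.003],
    [-0.0375, 0.0009, 0.003]
  ],
  "grip": [-1, -1, -1, -1, -1]
}}

```text
clock: 19.9
position: [531.8, -148.9, 120.4]
ee_rot: [-0.699, 0.715, -0.002, 0.002]
contact_force: [3.5, 0.5, 7.4]
gripper_width: 23.5
grasp_force: 60.1
```

```bash
python3 p.py
```

```text
[ 531.8 -148.9  120.4] [3.5 0.5 7.4]
plate 557.4021321798701 608.2793659021007 c 582.8407490409854 toe 581.8251028827005
```

Emit:
{"name": "servo_tool", "arguments": {
  "rotation": [
    [0, 0, 0],
    [0, 0, 0],
    [0, 0, 0],
    [0, 0, 0],
    [0, 0, 0],
    [0, 0, 0],
    [0, 0, 0],
    [0, 0, 0]
  ],
  "slide": [
    [-0.01, 0.0003, 0.0008],
    [-0.02, 0.0006, 0.0008],
    [-0.03, 0.0008, 0.0008],
    [-0.04, 0.001, 0.0008],
    [-0.055, 0.0013, 0.0008],
    [-0.07, 0.0016, 0.0008],
    [-0.085, 0.002, 0.0008],
    [-0.1, 0.0024, 0.0008]
  ],
  "grip": [-1, -1, -1, -1, -1, -1, -1, -1]
}}

```text
clock: 20.95
position: [511.7, -148.4, 120.4]
ee_rot: [-0.699, 0.715, -0.002, 0.002]
contact_force: [3.0, -0.1, 6.9]
gripper_width: 23.0
grasp_force: 60.2
```

```bash
python3 p.py
```

```text
[ 511.7 -148.4  120.4] [ 3.  -0.1  6.9]
plate 537.2667409021261 588.0003603946092 c 562.6335506483676 toe 561.6833070691864
```

Emit:
{"name": "servo_tool", "arguments": {
  "rotation": [
    [0, 0, 0],
    [0, 0, 0],
    [0, 0, 0],
    [0, 0, 0],
    [0, 0, 0],
    [0, 0, 0],
    [0, 0, 0],
    [0, 0, 0]
  ],
  "slide": [
    [-0.015, 0.0004, 0.0003],
    [-0.03, 0.0008, 0.0003],
    [-0.045, 0.001, 0.0003],
    [-0.06, 0.0014, 0.0003],
    [-0.075, 0.0018, 0.0003],
    [-0.09, 0.0021, 0.0003],
    [-0.1, 0.0024, 0.0003],
    [-0.1, 0.0024, 0.0003]
  ],
  "grip": [-1, -1, -1, -1, -1, -1, -1, -1]
}}

```text
clock: 22.0
position: [491.5, -147.9, 120.4]
ee_rot: [-0.699, 0.715, -0.002, 0.002]
contact_force: [2.4, -0.6, 8.0]
gripper_width: 23.1
grasp_force: 60.1
```

Emit:
{"name": "servo_tool", "arguments": {
  "rotation": [
    [0, 0, 0],
    [0, 0, 0],
    [0, 0, 0],
    [0, 0, 0],
    [0, 0, 0],
    [0, 0, 0],
    [0, 0, 0],
    [0, 0, 0]
  ],
  "slide": [
    [-0.015, 0.0004, 0],
    [-0.03, 0.0008, 0],
    [-0.045, 0.001, 0],
    [-0.06, 0.0014, 0],
    [-0.075, 0.0018, 0],
    [-0.09, 0.0021, 0],
    [-0.1, 0.0024, 0],
    [-0.1, 0.0024, 0]
  ],
  "grip": [-1, -1, -1, -1, -1, -1, -1, -1]
}}

```text
clock: 23.0
position: [471.5, -147.4, 120.4]
ee_rot: [-0.699, 0.715, -0.002, 0.002]
contact_force: [2.6, -0.6, 7.5]
gripper_width: 23.7
grasp_force: 60.0
```

```bash
python3 p.py
```

```text
[ 471.5 -147.4  120.4] [ 2.6 -0.6  7.5]
plate 497.0392755161786 547.7626433524824 c 522.4009594343305 toe 521.5069468765759
```

Plate spans world x 497–548, with the mouth at about 566 and the board edge at about 426, so it is clear of the gap. Lifting off.

Emit:
{"name": "servo_tool", "arguments": {
  "rotation": [
    [0, 0, 0],
    [0, 0, 0],
    [0, 0, 0],
    [0, 0, 0],
    [0, 0, 0],
    [0, 0, 0],
    [0, 0, 0],
    [0, 0, 0]
  ],
  "slide": [
    [0, 0, 0.006],
    [0, 0, 0.015],
    [0, 0, 0.05],
    [0, 0, 0.18],
    [0, 0, 0.36],
    [0, 0, 0.54],
    [0, 0, 0.665],
    [0, 0, 0.665]
  ],
  "grip": [-1, -1, -1, -1, -1, -1, -1, -1]
}}

```text
clock: 24.05
position: [469.0, -147.2, 252.7]
ee_rot: [-0.699, 0.715, 0.0, 0.0]
contact_force: [0.5, 0.4, -2.7]
gripper_width: 23.3
grasp_force: 59.2
```

```bash
python3 - <<'E'
from h import *
s=read_state();print(s['position'],s['ee_rot'],s['contact_force'])
d=shot('side');e=shot('wrist');a=shot('scene')
hsv=cv2.cvtColor(a['image'],cv2.COLOR_RGB2HSV);H,S,V=[hsv[...,i].astype(int) for i in range(3)]
y=(H>20)&(H<35)&(S>100);y[:,300:]=0;y[:,:180]=0
Q=plane(a,np.argwhere(y)[:,::-1].astype(float),17.);print('plate scene',y.sum(),cv2.minAreaRect(Q[:,:2].astype(np.float32)))
P=cloud(a);print('z',np.nanmedian(P[y][:,2]),np.nanpercentile(P[y][:,2],[5,95]))
u,v=proj(d,[[500,-150,190]])[0].astype(int);y0,x0=max(v-65,0),max(u-85,0)
save('s',np.hstack([cv2.resize(d['image'][y0:y0+150,x0:x0+150],(400,400)),cv2.resize(e['image'][100:350,155:405],(400,400))]))
# toe line: shank pixels in wrist view relative to w(e)
E
```

```text
[ 469.0099923  -147.16450932  252.66941141] [-6.99038769e-01  7.15083696e-01  2.79712693e-05  3.26674253e-04] [ 0.46278588  0.38152256 -2.70195959]
plate scene 100 ((519.9757080078125, -145.7498779296875), (24.387460708618164, 49.0018196105957), 82.2301025390625)
z 19.816481793041135 [15.21616072 26.37182352]
```

View pics/s.png

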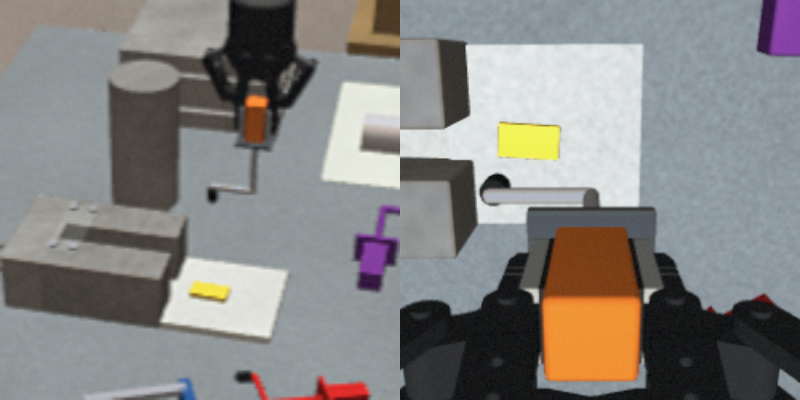

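The left crop shows the plate flat on the white board at (210,291), clear of the mouth. The right crop shows the rod unchanged in the hand. Returning to the stand.

Emit:
{"name": "servo_tool", "arguments": {
  "rotation": [
    [0, 0, 0.02],
    [0, 0, 0.04],
    [0, 0, 0.06],
    [0, 0, 0.0678],
    [0, 0, 0.0678]
  ],
  "slide": [
    [0.03, 0.2, 0],
    [0.06, 0.4, 0],
    [0.09, 0.6, 0],
    [0.11, 0.8, 0],
    [0.13, 1, 0]
  ],
  "grip": [-1, -1, -1, -1, -1]
}}

```text
clock: 24.82
position: [494.4, 53.7, 250.0]
ee_rot: [0.834, -0.551, -0.001, 0.002]
contact_force: [-0.1, 0.2, -1.8]
gripper_width: 22.6
grasp_force: 59.1
```

Emit:
{"name": "servo_tool", "arguments": {
  "rotation": [
    [0, 0, 0],
    [0, 0, 0],
    [0, 0, 0],
    [0, 0, 0],
    [0, 0, 0],
    [0, 0, 0],
    [0, 0, 0]
  ],
  "slide": [
    [0.04, 0.2, 0],
    [0.08, 0.4, 0],
    [0.11, 0.6, 0],
    [0.1255, 0.6943, 0],
    [0.1255, 0.6943, 0],
    [0.1255, 0.6943, 0],
    [0.1255, 0.6943, 0]
  ],
  "grip": [-1, -1, -1, -1, -1, -1, -1]
}}

```text
clock: 25.7
position: [520.3, 190.5, 252.0]
ee_rot: [0.834, -0.552, -0.0, 0.0]
contact_force: [0.6, -0.3, -1.2]
gripper_width: 23.3
grasp_force: 59.1
```

Emit:
{"name": "servo_tool", "arguments": {
  "rotation": [
    [0, 0, 0],
    [0, 0, 0],
    [0, 0, 0],
    [0, 0, 0]
  ],
  "slide": [
    [0, 0, -0.05],
    [0, 0, -0.1],
    [0, 0, -0.15],
    [0, 0, -0.15]
  ],
  "grip": [-1, -1, -1, -1]
}}

```text
clock: 26.2
position: [520.0, 191.2, 220.7]
ee_rot: [0.834, -0.551, -0.001, 0.001]
contact_force: [0.7, -0.3, -2.0]
gripper_width: 23.7
grasp_force: 59.1
```

```bash
python3 - <<'E'
from h import *
F=[]
for i in range(3): d=shot('wrist');F.append(d['state']['contact_force'])
s=d['state'];print(np.mean(F,0),s['position'],s['ee_rot'])
R_=R.from_quat(s['ee_rot']).as_matrix();print(np.degrees(np.arctan2(-R_[1,1],-R_[0,1])))
E
```

```text
[ 0.09855761 -0.29786243 -1.80302783] [520.74158238 191.64608587 222.02282351] [ 8.34535678e-01 -5.50953886e-01  1.12214239e-04  7.08218807e-05]
23.135043070647033
```

Emit:
{"name": "servo_tool", "arguments": {
  "rotation": [
    [0, 0, 0],
    [0, 0, 0],
    [0, 0, 0],
    [0, 0, 0],
    [0, 0, 0],
    [0, 0, 0],
    [0, 0, 0],
    [0, 0, 0]
  ],
  "slide": [
    [0, 0, -0.08],
    [0, 0, -0.16],
    [0, 0, -0.24],
    [0, 0, -0.32],
    [0, 0, -0.4],
    [0, 0, -0.46],
    [0, 0, -0.485],
    [0, 0, -0.485]
  ],
  "grip": [-1, -1, -1, -1, -1, -1, -1, -1]
}}

```text
clock: 27.35
position: [520.7, 191.6, 124.9]
ee_rot: [0.835, -0.551, 0.0, 0.0]
contact_force: [-0.1, 0.1, -1.3]
gripper_width: 23.5
grasp_force: 59.1
```

Emit:
{"name": "servo_tool", "arguments": {
  "rotation": [
    [0, 0, 0],
    [0, 0, 0],
    [0, 0, 0]
  ],
  "slide": [
    [0, 0, -0.006],
    [0, 0, -0.012],
    [0, 0, -0.012]
  ],
  "grip": [-1, -1, -1]
}}

```text
clock: 27.72
position: [520.6, 191.6, 122.8]
ee_rot: [0.834, -0.551, 0.0, -0.0]
contact_force: [0.1, 0.8, -1.5]
gripper_width: 23.4
grasp_force: 59.1
```

Emit:
{"name": "servo_tool", "arguments": {
  "rotation": [
    [0, 0, 0],
    [0, 0, 0],
    [0, 0, 0]
  ],
  "slide": [
    [0, 0, -0.003],
    [0, 0, -0.003],
    [0, 0, -0.003]
  ],
  "grip": [-1, -1, -1]
}}

```text
clock: 28.1
position: [520.7, 191.7, 122.4]
ee_rot: [0.835, -0.551, 0.0, -0.0]
contact_force: [-1.0, -0.2, 1.6]
gripper_width: 23.6
grasp_force: 59.5
```

Emit:
{"name": "servo_tool", "arguments": {
  "rotation": [
    [0, 0, 0],
    [0, 0, 0],
    [0, 0, 0]
  ],
  "slide": [
    [0, 0, -0.002],
    [0, 0, -0.002],
    [0, 0, -0.002]
  ],
  "grip": [-1, -1, -1]
}}

```text
clock: 28.48
position: [520.7, 191.7, 122.4]
ee_rot: [0.835, -0.551, 0.0, -0.0]
contact_force: [-2.4, 0.5, 5.9]
gripper_width: 23.3
grasp_force: 60.0
```

Emit:
{"name": "servo_tool", "arguments": {
  "rotation": [
    [0, 0, 0],
    [0, 0, 0],
    [0, 0, 0],
    [0, 0, 0],
    [0, 0, 0],
    [0, 0, 0],
    [0, 0, 0]
  ],
  "slide": [
    [0, 0, 0.0025],
    [0, 0, 0.0025],
    [0, 0, 0.0025],
    [0, 0, 0.0025],
    [0, 0, 0.0025],
    [0, 0, 0.0025],
    [0, 0, 0.0025]
  ],
  "grip": [-1, -0.3, 0, 0.5, 1, 1, 1]
}}

```text
clock: 29.35
position: [520.6, 191.6, 122.1]
ee_rot: [0.834, -0.551, 0.0, -0.0]
contact_force: [1.0, 1.2, 0.1]
gripper_width: 85.4
grasp_force: 0.0
```

Emit:
{"name": "servo_tool", "arguments": {
  "rotation": [
    [0, 0, 0],
    [0, 0, 0],
    [0, 0, 0],
    [0, 0, 0],
    [0, 0, 0],
    [0, 0, 0],
    [0, 0, 0],
    [0, 0, 0]
  ],
  "slide": [
    [0, 0, 0.05],
    [0, 0, 0.2],
    [0, 0, 0.4],
    [0, 0, 0.6],
    [0, 0, 0.8],
    [0, 0, 1],
    [0, 0, 1],
    [0, 0, 1]
  ],
  "grip": [1, 1, 1, 1, 1, 1, 1, 1]
}}

```text
clock: 30.35
position: [520.1, 191.5, 322.1]
ee_rot: [0.834, -0.551, -0.0, -0.0]
contact_force: [-0.8, 0.6, -0.8]
gripper_width: 85.3
grasp_force: 0.0
```

```bash
python3 - <<'E'
from h import *
d=shot('wrist');s=d['state'];print(s['position'],s['contact_force'])
P=cloud(d);hsv=cv2.cvtColor(d['image'],cv2.COLOR_RGB2HSV);H,S,V=[hsv[...,i].astype(int) for i in range(3)]
org=(H<20)&(S>150)&(V>100)&(abs(P[...,2]-167)<8)&(np.hypot(P[...,0]-520,P[...,1]-191)<40)
print('handle',cv2.minAreaRect(plane(d,np.argwhere(org)[:,::-1].astype(float),167.)[:,:2].astype(np.float32)),np.nanmedian(P[org][:,2]))
b=shot('side');u,v=proj(b,[[530,195,100]])[0].astype(int);c=b['image'][v-60:v+60,u-60:u+60]
u,v=proj(d,[[525,195,120]])[0].astype(int);print(u,v);y0=max(v-70,0);x0=max(u-70,0)
save('z',np.hstack([cv2.resize(c,(400,400)),cv2.resize(d['image'][y0:y0+140,x0:x0+140],(400,400))]))
E
```

```text
[520.14135536 191.45664029 322.14754476] [-0.80067963  0.64261067 -0.7541334 ]
handle ((520.3815307617188, 191.27027893066406), (22.965974807739258, 22.42015838623047), 23.03083610534668) 165.5803732842204
269 192
```

View pics/z.png

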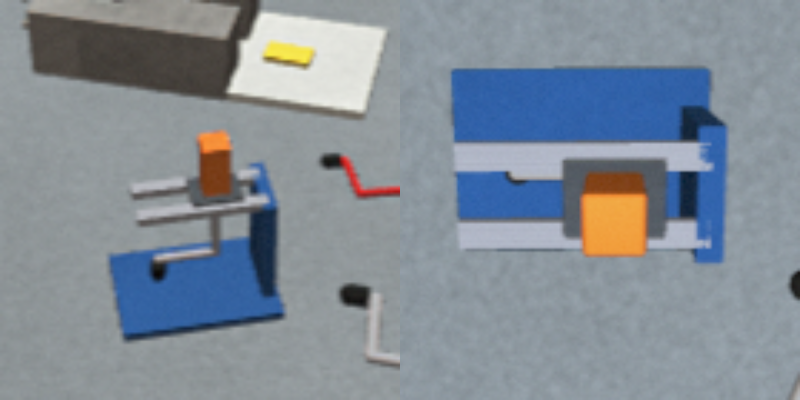

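The rod hangs upright in the stand, with the handle within 1 mm of where it was. The plate lies flat on the board, clear of the mouth, at (288,53) in the left crop. Handing in.

```bash
python3 -c "from bench import job_done; print(job_done())"
```

```text
the job is handed in; nothing more can be done
None
```

The plate lies flat on the white board about 18 mm clear of the mouth, the rod hangs back upright in its stand, and the job is handed in; pressure on the plate read no more than about 10 N at any check (limit 15 N), finishing at about 30 s.

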